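# Check the slide dryer's surface temperature

### The job

The slide dryer's plate is due for its temperature check. Lift the wire slide rack off the plate by its handle bar and stand it upright in the steel tray, let it go, then take the pen-shaped surface thermometer out of its stand and hold its spring tip inside the engraved check ring on the sloping plate, square to the plate and pressed lightly so that the tip is pushed about half-way in. Keep holding it there, still, when you finish; do not put it down, and do not disturb the bottles and dishes.

Things in the scene. Friction and masses are not known exactly. Their poses are not given: they have to be found in the camera images.
- check_spot (a point): centre of the engraved check ring, on the surface in the middle of the slide dryer's plate, 71 mm above the bench. z is the plate's outward normal, x runs up the slope, y across it. The ring is bare metal, 24 mm inside, 28 mm outside, with four short ticks outside it; at the start the slide rack stands over it
- rack_bar (a point): middle of the slide rack's handle bar: round steel bar 9 mm thick, 60 mm long along this point's y, 88 mm above the rack's underside; z is the rack's upward axis. The rack leans with the plate at the start. Under the bar it is free down to the slides, whose tops are 32 mm above the underside
- rack_base (a point): centre of the slide rack's underside, same axes as rack_bar
- tray_floor (a point): centre of the floor of the shallow rectangular steel tray, 2 mm above the bench; tray 156 x 132 mm (x, y), walls 16 mm high and 2.5 mm thick, fixed. z is up
- stand: thermometer stand, fixed: grey round foot 82 mm across with an upright post 29 mm across, its top 72 mm above the bench; origin under its centre on the bench. The thermometer's stem hangs 52 mm deep in the post's 14 mm bore, to be drawn straight up
- thermo_grip (a point): where to grip the thermometer: on the axis of its round white handle, 23 mm across, 94 mm long. z points along the thermometer from tip to handle, upright in the stand; the handle reaches from 55 mm below to 39 mm above this point; the tip's end lies 107 mm below it when the tip is out. In the stand it is 127 mm above the bench
- thermo_tip (a point): end of the copper spring tip, 9 mm across, on the thermometer's axis; it moves with the tip
- tip (a joint): how far the spring tip is pushed into the stem: 0 = fully out, 0.010 m = pushed right in against its stop; spring of 0.9 N per mm, so about 5 N half-way
- dropper: brown dropper bottle with black bulb, 35 mm across, 98 mm tall, bystander; origin under its centre
- amber: amber reagent bottle with black cap, 49 mm across, 151 mm tall, bystander; origin under its centre
- dish: closed flat petri dish, the right-hand one of two, 89 mm across, 13 mm high, bystander; origin under its centre
- slide_rack: slide rack: wire frame 84 x 76 mm (x, y) holding ten upright microscope slides, with a high handle bar; 0.15 to 0.31 kg, standing loose on the plate; same frame as rack_base
- thermometer: the whole pen-shaped thermometer, 146 mm long, 60 g, steel stem 9 mm across below the handle; origin at the tip's end when the tip is out, z toward the handle
- dryer: slide dryer, fixed: white wedge about 226 x 224 mm with a dark 200 x 200 mm steel plate that slopes at 15 degrees, low edge toward the robot (surface 45 mm above the bench at the front, 97 mm at the back); a lip 7 mm high runs along the low edge. Same frame as check_spot
Not all that is in view belongs to the job. Leave any green look-alike of the thermometer alone.

How it is judged:
By the outcome, as a careful person would: the job done as asked, in the order asked, and still so for the second after the job is handed in, while the arm keeps its last pose, push and grip.
It also fails if it takes over 54 s, if anything falls off the work surface, if the arm or the gripper's body presses on something with over 40 N, if the wrist force passes 120 N, or if a joint passes its speed limit or range.

### The arm

A 6-joint arm with a two-finger parallel gripper is mounted at the origin on a cart in front of the work surface, level with it; the furniture and walls round the work are solid. World frame = base frame: x ahead of the robot, y to its left, z up, the work surface at z = 0. Lengths are in mm, angles in rad, forces in N, time in s.
With the tool pointing down it reaches from about 350 to 850 mm from the base axis. Payload 8.1 kg.
Tool frame: the origin (TCP) lies at the centre of the arm's flange, where the gripper is bolted on; the fingertips stand 173 mm ahead of it and the grasp point (between the pads) lies 155 mm ahead of it (env.pinch_z is the distance from the TCP to the grasp point, in mm); z points along the fingers, y is the direction in which the jaws open and shut (so a half turn about z gives the same grasp; the last joint's range is limited). The gripper opens to 85 mm and grips with 20 to 120 N. Pads are 22 mm wide; open, the fingers measure 114 mm over their backs; the gripper's body (76 mm by 85 mm) begins 54 mm behind the grasp point. The pads swing forward as they close: fully open they stand 13 mm farther back than shut.
Start: joints at [1.137, 0.13, 1.488, -0, 1.523, -0.085], TCP at [205.042, 563.884, 404.692] pointing down, gripper open.
Joint ranges: [-2.96, 2.96], [-0.89, 2.26], [0.02, 2.5], [-1.34, 4.48], [0, 2.73], [-2.66, 2.66]. Speed limits (rad/s): [2.39, 2.39, 2.79, 3.14, 3.14, 3.14].

### API

Orientations are given as [roll, pitch, yaw] about the fixed x, y, z axes, in that order (R = Rz(yaw) Ry(pitch) Rx(roll)).
In Python, from rig import env, cams gives the robot as it stands.
- The arm moves only by the tool move_arm, never from a script. Its argument "rows" is a list of rows, each a list of 3 entries, a list of its own where there are three numbers: the finger opening in cm, from 0 to 8.54, then the shift along the tool's x, y, z in cm, then the turn, a rotation vector about the tool's x, y, z in degrees. In form: [[claw, [x, y, z], [wx, wy, wz]], ...]. A call has 1 to 10 rows; each row is the pose to reach, as a shift and turn from the pose commanded when the call began, along the tool's axes at that moment; what a row does not reach only later rows make up. A row lasts 1/8 s, in which the tool goes at most 62.5 mm and 10.7 degrees, less where a joint would pass 70% of its speed; a pose out of reach is approached as far as the arm can. A call with a gripper value outside its range is refused whole. The fingers move at their own pace and stop on an object; "newtons" is the grip in N (left out, the last holds). Time passes only in rows, so rows that repeat a pose let the fingers close. It gives the time, the measured TCP pose, the force and the opening at its end, in the units of the state.
- env.get_obs(): the state, without advancing time (a new reading comes with each control period).
- cams.snapshot(name): name is "scene" or "top"; returns a dict with "img" (480x640x3 uint8, blue, green, red), "vertical_fov" (degrees; the focal length in pixels is half the picture's height over the tangent of half this angle, whatever the lens; pixels are square), "cx", "cy" (the principal point, pixels), "rvec" (rotation vector, rad) and "tvec" (3), from world to camera coordinates, as OpenCV has them. Camera axes: x right, y down, z forward; pixel columns grow to the right and rows downward; lengths in mm; the calibration is good to about 2 mm. A picture is of the moment at which its call begins. There is no depth.
- env.finish_job(): hands the job in, once; it reports no verdict.
The state is a dict: "time_s": time; "qpos": joint angles; "qd": joint speeds; "joint_torque": joint torques, N m; "position": TCP position; "tcp_rot": TCP orientation; "wrist_force": force on the tool from outside, world axes, zero at the start; "torque": the same for the moment, N m; "gripper_width": finger opening in mm.
Only numpy, scipy, OpenCV 4.12 (cv2) and the standard library are available. Lean on these libraries where they do the work, as an engineer would, in place of code of your own. Each camera call takes 0.05 s, during which the arm holds its last target.

## Working session

There is one attempt and no reset: what is moved stays moved. The work goes in short steps, Python scripts to look and compute and a tool call to move; the robot and the scene stay as the last step left them, time stands still between calls to the robot, and variables do not carry over. Pictures are saved under pics/ and viewed, and the job is handed in when it is done.

Besides the shell and the picture viewer there is one more tool, called after "Emit:" by a JSON object that holds its "fn" and its "kwargs", one argument or row to a line. move_arm: Moves the arm, as the interface text tells. Its arguments: {"type":"object","properties":{"rows":{"type":"array","items":{"type":"array"}},"newtons":{"type":"number"}},"required":["rows"]}

```bash
ls; mkdir -p pics; python3 - <<'E'
from rig import env,cams
import cv2
for n in("scene","top"):
    s=cams.snapshot(n); cv2.imwrite(f"pics/{n}0.png",s["img"]); print(n,{k:v for k,v in s.items() if k!="img"})
print(env.get_obs(), env.pinch_z)
E
```

```text
pics
scene {'vertical_fov': 52.65514921831041, 'cx': 316.5820841667851, 'cy': 241.161513263867, 'rvec': array([ 2.11744993, -0.87188401,  0.40355673]), 'tvec': array([-205.56327958,  443.70415795,  660.18304653])}
top {'vertical_fov': 48.978460081821645, 'cx': 315.0830482183356, 'cy': 245.416498415474, 'rvec': array([ 2.14361424, -2.14480283,  0.09628233]), 'tvec': array([ 265.38045892,  560.7438607 , 1019.12090637])}
{'time_s': 0.1, 'qpos': array([ 1.13659261e+00,  1.31084569e-01,  1.48921112e+00, -2.21304649e-05,
        1.52300929e+00, -8.54312960e-02]), 'qd': array([ 0.00056275,  0.00138287, -0.00185094, -0.00050146, -0.00063341,
        0.00050045]), 'joint_torque': array([ 2.18371475e-03, -5.70949566e+01, -5.01943052e+01, -9.13474446e-05,
        8.09047488e-03,  5.77109381e-05]), 'position': array([204.95453669, 563.6755368 , 403.72735268]), 'tcp_rot': array([-3.13988469e+00, -1.24085423e-04,  2.79282120e+00]), 'wrist_force': array([-0.3034448 , -0.13561297, -0.5906248 ]), 'torque': array([ 0.00876787, -0.0210908 ,  0.04723258]), 'gripper_width': 85.01955349629336} 154.70000000000002
```

View pics/scene0.png

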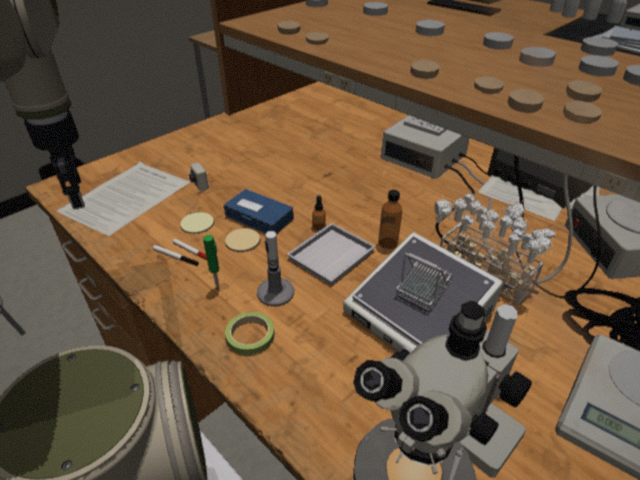

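View pics/top0.png

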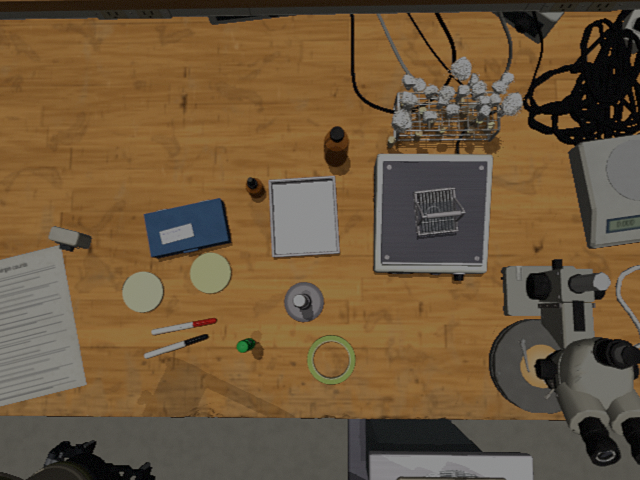

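```bash
cat > h.py <<'E'
import numpy as np, cv2
from scipy.spatial.transform import Rotation as Rn
from scipy.optimize import least_squares
def cam(s):
    f=240/np.tan(np.radians(s["vertical_fov"]/2)); K=np.array([[f,0,s["cx"]],[0,f,s["cy"]],[0,0,1]])
    return K,cv2.Rodrigues(np.array(s["rvec"]))[0],np.array(s["tvec"])
def proj(s,P):
    K,R,t=cam(s); q=(np.atleast_2d(P)@R.T+t)@K.T; return q[:,:2]/q[:,2:]
def ray(s,uv):
    K,R,t=cam(s); d=R.T@np.linalg.inv(K)@np.array([uv[0],uv[1],1.]); return -R.T@t,d/np.linalg.norm(d)
def atz(s,uv,z):
    c,d=ray(s,uv); return c+d*(z-c[2])/d[2]
def tri(s1,u1,s2,u2):
    c1,d1=ray(s1,u1);c2,d2=ray(s2,u2)
    A=np.stack([d1,-d2],1);k=np.linalg.lstsq(A,c2-c1,rcond=None)[0]
    a=c1+d1*k[0];b=c2+d2*k[1];return (a+b)/2,np.linalg.norm(a-b)
def crop(s,x,y,w,h,k,fn):
    im=s["img"][y:y+h,x:x+w]; cv2.imwrite(fn,cv2.resize(im,None,fx=k,fy=k,interpolation=cv2.INTER_CUBIC))
E
python3 - <<'E'
from h import *
from rig import env,cams
import pickle
t=cams.snapshot("top");s=cams.snapshot("scene");pickle.dump((t,s),open("s0.pkl","wb"))
for q in(t,s):print(ray(q,(320,240)))
crop(t,365,145,135,135,5,"pics/a.png")
crop(t,235,140,130,190,3,"pics/b.png")
crop(s,340,220,170,130,4,"pics/c.png")
crop(s,180,180,220,140,3,"pics/d.png")
E
```

```text
(array([ 433.27604454,  232.07774282, 1087.14289659]), array([ 0.13090856,  0.02185054, -0.99115362]))
(array([ -10.58818553, -311.17722271,  760.28147617]), array([ 0.54559866,  0.5500229 , -0.63229496]))
```

View pics/a.png

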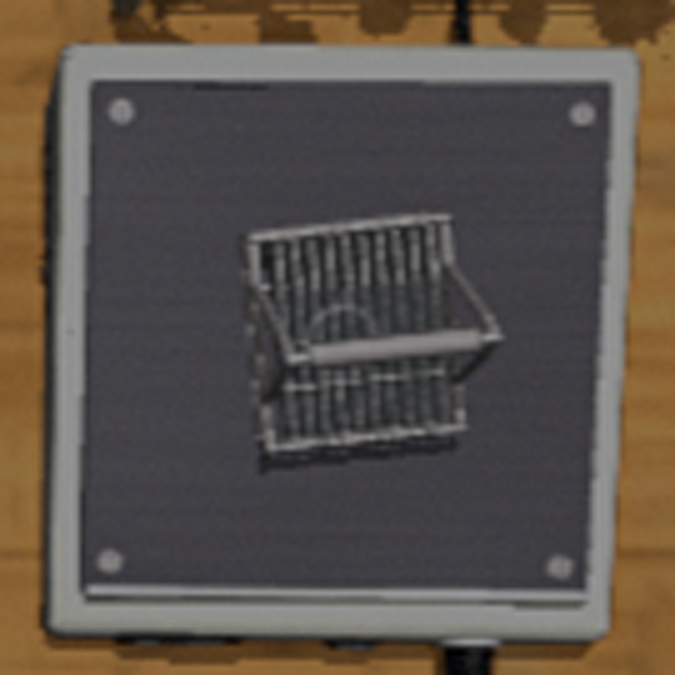

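View pics/b.png

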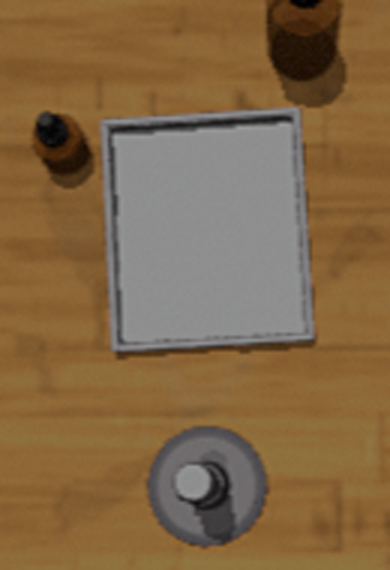

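View pics/c.png

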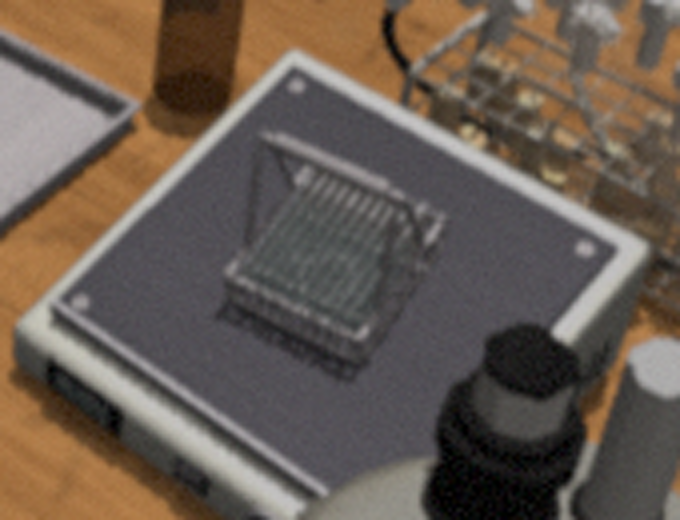

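View pics/d.png

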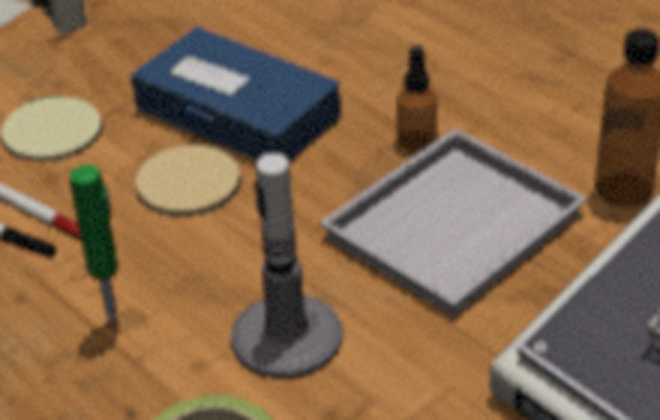

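```bash
cat > m.py <<'E'
from h import *
import pickle
t,s=pickle.load(open("s0.pkl","rb"))
ca=lambda p:np.array(p)/5+[365,145]-.4
cb=lambda p:np.array(p)/3+[235,140]-.33
cc=lambda p:np.array(p)/4+[340,220]-.375
cd=lambda p:np.array(p)/3+[180,180]-.33
# dryer
def Rp(yaw):return Rn.from_euler('ZY',[yaw,-np.radians(15)]).as_matrix()
sg=np.array([[1,1],[1,-1],[-1,1],[-1,-1]])
to=np.array([ca(p) for p in[(121,111),(582,114),(110,561),(560,567)]])
so=np.array([cc(p) for p in[(297,86),(585,248),(81,302)]])
def res(p,z=71):
    P=np.c_[sg*p[3],np.zeros(4)]@Rp(p[2]).T+[p[0],p[1],z]
    return np.r_[(proj(t,P)-to).ravel(),(proj(s,P[:3])-so).ravel()]
r=least_squares(res,[600,0,0,88]);print("dryer",r.x,np.abs(r.fun).max(),r.fun.round(1))
X=r.x
if __name__=="__main__":
    bt=[ca((290,356)),ca((500,338))];bs=[cc((268,137)),cc((425,222))]
    for a,b in zip(bt,bs):print("bar end",tri(t,a,s,b))
    R=Rp(X[2]);c=np.array([X[0],X[1],71])
    B=[]
    for a in (ca((315,353)),ca((480,343))):
        o,d=ray(t,a);n=R[:,2];k=((c+88*n-o)@n)/(d@n);B.append(R.T@(o+d*k-c))
    print("bar in plate frame",B,np.linalg.norm(B[0]-B[1]),np.degrees(np.arctan2(B[0][0]-B[1][0],B[0][1]-B[1][1])))
    m=(B[0]+B[1])/2;w=R@m+c;print("barmid",w,"proj scene",proj(s,w))
    T=[atz(t,cb(p),17) for p in[(102,120),(300,109),(314,340),(116,353)]]
    print("tray",np.array(T).round(1),np.mean(T,0));
    print([np.linalg.norm(T[i]-T[i-1]) for i in range(4)])
    T=[atz(s,cd(p),17) for p in[(455,132),(583,203),(455,313),(323,225)]];print("tray scene",np.mean(T,0),np.array(T).round(0))
    print("foot",atz(t,cb((208,486)),5),"hand top",atz(t,cb((195,483)),166),atz(s,cd((273,163)),166),tri(t,cb((195,483)),s,cd((273,163))))
    print("foot s", atz(s,cd((287,338)),5))
E
python3 m.py
```

```text
dryer [ 6.19914433e+02  3.50471057e+01 -1.22249137e-02  8.78790084e+01] 0.5557231575223796 [-0.2  0.3 -0.3  0.1 -0.2  0.3 -0.3  0.   0.3 -0.1  0.6  0.1  0.4  0.2]
bar end (array([599.51268351,  69.49729053, 154.23791694]), np.float64(0.11875964827499062))
bar end (array([609.67432277, -10.01381731, 144.22886726]), np.float64(6.0071356713106505))
bar in plate frame [array([ 2.79852902, 25.72346002, 88.        ]), array([  6.81106577, -32.35595636,  88.        ])] 58.21785858935105 -3.952117713752314
barmid [601.74025063  31.95279862 157.24504579] proj scene [[423.79747738 261.42146233]]
tray [[701.8 362.7  17. ]
 [708.7 225.2  17. ]
 [547.7 216.2  17. ]
 [539.1 351.2  17. ]] [624.31363193 288.82476606  17.        ]
[np.float64(163.0648170164514), np.float64(137.67532091149147), np.float64(161.163088564875), np.float64(135.25364036540535)]
tray scene [619.67721672 286.92846198  17.        ] [[697. 361.  17.]
 [702. 225.  17.]
 [541. 210.  17.]
 [539. 351.  17.]]
foot [449.10485312 288.62290979   5.        ] hand top [448.47492844 287.7715647  166.        ] [446.75535722 287.79233291 166.        ] (array([447.95824859, 288.24890075, 165.11096646]), np.float64(1.3586348824301238))
foot s [445.23787724 286.96130878   5.        ]
```

```bash
cat > g.py <<'E'
from h import *
import json,os
def load():
    d=json.load(open("cmd.json"));return np.array(d["p"]),np.array(d["R"])
def save(p,R):json.dump(dict(p=list(p),R=[list(r) for r in R]),open("cmd.json","w"))
if not os.path.exists("cmd.json"):save([205.042,563.884,404.692],Rn.from_euler('xyz',[np.pi,0,2.7928]).as_matrix())
def rel(P,R):
    p,R0=load();return (R0.T@(np.array(P)-p)/10).round(2),np.degrees(Rn.from_matrix(R0.T@R).as_rotvec()).round(2)
def done(sh,rv):
    p,R0=load();p2=p+R0@np.array(sh)*10;R2=R0@Rn.from_rotvec(np.radians(rv)).as_matrix()
    save(p2,R2);return p2
def frame(z,x):
    z=z/np.linalg.norm(z);y=np.cross(z,x);y/=np.linalg.norm(y);return np.stack([np.cross(y,z),y,z],1)
c=np.array([619.9,35.05,71.]);Rpl=Rn.from_euler('ZY',[-.0122,-np.radians(15)]).as_matrix()
n=Rpl[:,2]
Rrack=Rpl@Rn.from_euler('z',np.radians(3.95)).as_matrix()
bar=c+Rpl@np.array([4.8,-3.3,88])
Rg=frame(-n,Rrack[:,1])
Rdown=lambda yaw:Rn.from_euler('xyz',[np.pi,0,yaw]).as_matrix()
PZ=154.7
def obs():
    from rig import env
    o=env.get_obs();R=Rn.from_euler('xyz',o["tcp_rot"]).as_matrix();p,R0=load()
    print("t",o["time_s"],"pos",o["position"].round(1),"cmd",p.round(1),"roterr",np.degrees(Rn.from_matrix(R0.T@R).as_rotvec()).round(2),"F",o["wrist_force"].round(2),"w",round(o["gripper_width"],1),"q",o["qpos"].round(2),"pinch",(o["position"]+PZ*R[:,2]).round(1))
    return o
E
python3 - <<'E'
from g import *
print(bar,"pre",rel(bar+n*(PZ+80),Rg),"grasp",bar+n*PZ)
E
```

```text
[601.72145893  31.9715436  157.24380413] pre (array([-49.72, -38.44,   2.07]), array([-12.63,  -9.63,  66.36])) grasp [561.68513234  32.46001102 306.67252946]
```

Emit:
{"fn": "move_arm", "kwargs": {
  "rows": [
    [8.5, [-49.7, -38.4, 2.1], [-12.6, -9.6, 66.4]],
    [8.5, [-49.7, -38.4, 2.1], [-12.6, -9.6, 66.4]],
    [8.5, [-49.7, -38.4, 2.1], [-12.6, -9.6, 66.4]],
    [8.5, [-49.7, -38.4, 2.1], [-12.6, -9.6, 66.4]],
    [8.5, [-49.7, -38.4, 2.1], [-12.6, -9.6, 66.4]],
    [8.5, [-49.7, -38.4, 2.1], [-12.6, -9.6, 66.4]],
    [8.5, [-49.7, -38.4, 2.1], [-12.6, -9.6, 66.4]],
    [8.5, [-49.7, -38.4, 2.1], [-12.6, -9.6, 66.4]],
    [8.5, [-49.7, -38.4, 2.1], [-12.6, -9.6, 66.4]],
    [8.5, [-49.7, -38.4, 2.1], [-12.6, -9.6, 66.4]]
  ],
  "newtons": 60
}}

```text
time_s: 1.45
position: [539.7, 34.1, 383.9]
tcp_rot: [2.88, 0.017, 1.624]
wrist_force: [0.4, 0.9, 0.3]
gripper_width: 85.3
```

Emit:
{"fn": "move_arm", "kwargs": {
  "rows": [
    [8.5, [0, 0, 0], [0, 0, 0]],
    [8.5, [0, 0, 0], [0, 0, 0]]
  ]
}}

```text
time_s: 1.7
position: [538.9, 35.8, 383.4]
tcp_rot: [2.882, 0.017, 1.624]
wrist_force: [0.2, 0.3, 0.7]
gripper_width: 85.1
```

```bash
python3 - <<'E'
from g import *
from rig import cams
done([-49.7, -38.4, 2.1], [-12.6, -9.6, 66.4]);obs()
t=cams.snapshot("top");s=cams.snapshot("scene")
crop(t,365,145,135,135,5,"pics/a1.png")
crop(s,340,170,170,180,4,"pics/c1.png")
print(rel(bar+n*(PZ+0),Rg))
E
```

```text
t 1.7 pos [538.9  35.8 383.4] cmd [540.9  33.1 383.7] roterr [0.07 0.01 0.07] F [0.17 0.32 0.71] w 85.1 q [-0.03 -0.15  1.82  0.01  1.21 -0.09] pinch [578.7  35.4 233.9]
(array([-0.05,  0.02,  7.98]), array([-0.04, -0.01, -0.03]))
```

View pics/c1.png

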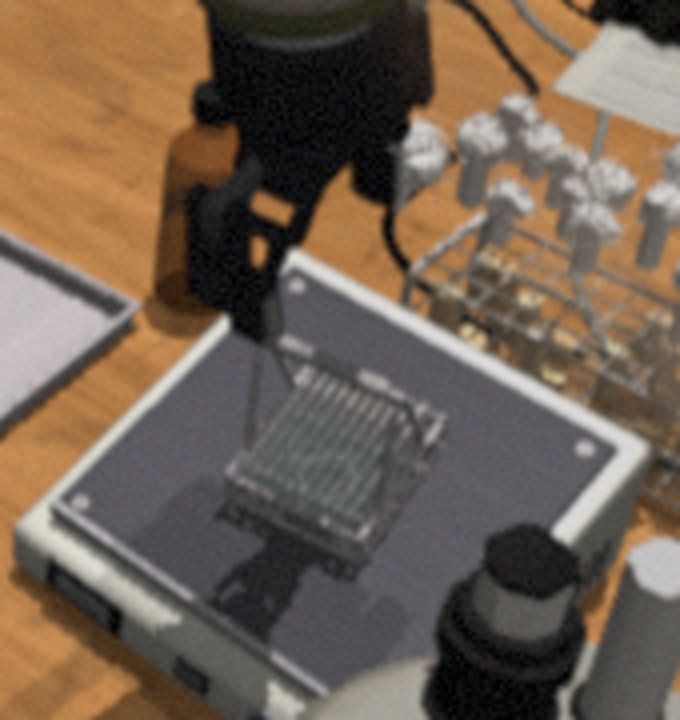

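```bash
cat >> g.py <<'E'
def sync():
    from rig import env
    o=env.get_obs();save(o["position"]+[0,0,.7],Rn.from_euler('xyz',o["tcp_rot"]).as_matrix())
E
python3 - <<'E'
from g import *
sync();obs()
print(rel(bar+n*(PZ+0),Rg))
E
```

```text
t 1.8 pos [538.6  37.  383.7] cmd [538.6  37.  384.4] roterr [0. 0. 0.] F [-0.28  0.33 -0.59] w 85.2 q [-0.03 -0.15  1.82  0.01  1.21 -0.09] pinch [578.5  36.7 234.3]
(array([-0.45,  0.2 ,  8.11]), array([-0.05, -0.04,  0.03]))
```

Emit:
{"fn": "move_arm", "kwargs": {
  "rows": [
    [8.5, [-0.45, 0.2, 0], [0, 0, 0]],
    [8.5, [-0.45, 0.2, 0], [0, 0, 0]],
    [8.5, [-0.45, 0.2, 2], [0, 0, 0]],
    [8.5, [-0.45, 0.2, 3], [0, 0, 0]],
    [8.5, [-0.45, 0.2, 3], [0, 0, 0]]
  ]
}}

```text
time_s: 2.42
position: [548.6, 31.8, 354.3]
tcp_rot: [2.883, 0.017, 1.625]
wrist_force: [-0.9, -0.4, 0.1]
gripper_width: 85.5
```

```bash
python3 - <<'E'
from g import *
done([-.45,.2,3],[0,0,0]);o=obs();print(o["qpos"],o["qd"])
print(rel(bar+n*(PZ+0),Rg))
E
```

```text
t 2.425 pos [548.6  31.8 354.3] cmd [548.5  32.6 356.1] roterr [ 0.11 -0.02  0.05] F [-0.89 -0.44  0.15] w 85.5 q [-0.04 -0.11  1.83  0.01  1.16 -0.1 ] pinch [588.2  31.3 204.8]
[-0.03781832 -0.10689224  1.8316904   0.00736229  1.15797343 -0.09635446] [-0.00176659 -0.01525157 -0.02064322  0.00178191  0.00754054  0.00076646]
(array([-0.  , -0.  ,  5.11]), array([-0.05, -0.04,  0.03]))
```

Emit:
{"fn": "move_arm", "kwargs": {
  "rows": [
    [8.5, [0, 0, 2], [0, 0, 0]],
    [8.5, [0, 0, 4], [0, 0, 0]],
    [8.5, [0, 0, 5], [0, 0, 0]],
    [8.5, [0, 0, 5], [0, 0, 0]],
    [8.5, [0, 0, 5], [0, 0, 0]]
  ]
}}

```text
time_s: 3.05
position: [562.2, 31.4, 308.2]
tcp_rot: [2.88, 0.018, 1.625]
wrist_force: [0.3, -0.8, 0.5]
gripper_width: 85.2
```

```bash
python3 - <<'E'
from g import *
from rig import cams
done([0,0,5],[0,0,0]);o=obs();
t=cams.snapshot("top");s=cams.snapshot("scene")
crop(t,365,145,135,135,4,"pics/a2.png")
crop(s,340,170,170,180,4,"pics/c2.png")
E
```

```text
t 3.05 pos [562.2  31.4 308.2] cmd [561.4  32.5 307.7] roterr [-0.09 -0.04  0.06] F [ 0.29 -0.8   0.47] w 85.2 q [-0.04 -0.03  1.85  0.01  1.06 -0.1 ] pinch [602.3  30.9 158.8]
```

View pics/c2.png

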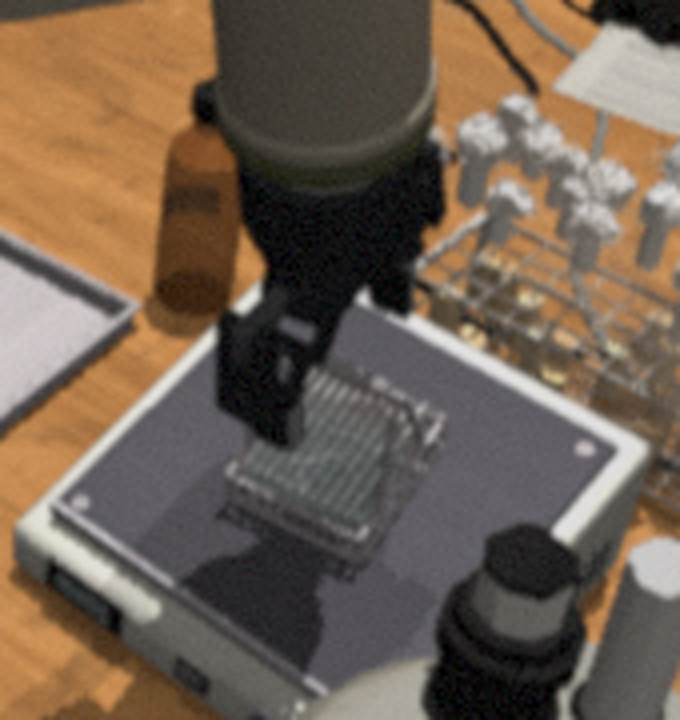

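View pics/a2.png

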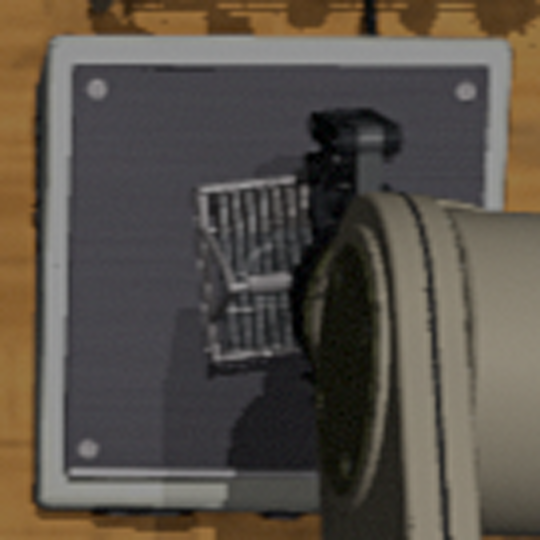

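Emit:
{"fn": "move_arm", "kwargs": {
  "rows": [
    [0, [0, 0, 0], [0, 0, 0]],
    [0, [0, 0, 0], [0, 0, 0]],
    [0, [0, 0, 0], [0, 0, 0]],
    [0, [0, 0, 0], [0, 0, 0]],
    [0, [0, 0, 0], [0, 0, 0]],
    [0, [0, 0, 0], [0, 0, 0]],
    [0, [0, 0, 0], [0, 0, 0]],
    [0, [0, 0, 0], [0, 0, 0]]
  ],
  "newtons": 60
}}

```text
time_s: 4.15
position: [561.8, 31.4, 307.0]
tcp_rot: [2.881, 0.018, 1.625]
wrist_force: [0.6, -0.3, -0.9]
gripper_width: 6.7
```

Emit:
{"fn": "move_arm", "kwargs": {
  "rows": [
    [0, [0, 0, 0], [0, 0, 0]],
    [0, [0, 0, -0.5], [0, 0, 0]],
    [0, [0, 0, -1], [0, 0, 0]],
    [0, [0, 0, -2], [0, 0, 0]],
    [0, [0, 0, -3], [0, 0, 0]],
    [0, [0, 0, -3], [0, 0, 0]]
  ]
}}

```text
time_s: 4.9
position: [554.5, 31.5, 337.9]
tcp_rot: [2.878, 0.018, 1.625]
wrist_force: [-0.2, -0.4, -1.3]
gripper_width: 6.9
```

```bash
python3 - <<'E'
from g import *
from rig import cams
done([0,0,-3],[0,0,0]);o=obs();
t=cams.snapshot("top");s=cams.snapshot("scene")
crop(s,340,170,170,180,4,"pics/c3.png")
E
```

```text
t 4.9 pos [554.5  31.5 337.9] cmd [553.7  32.5 336.7] roterr [-0.18 -0.05  0.06] F [-0.2  -0.37 -1.27] w 6.9 q [-0.04 -0.08  1.84  0.01  1.12 -0.1 ] pinch [594.8  31.  188.5]
```

View pics/c3.png

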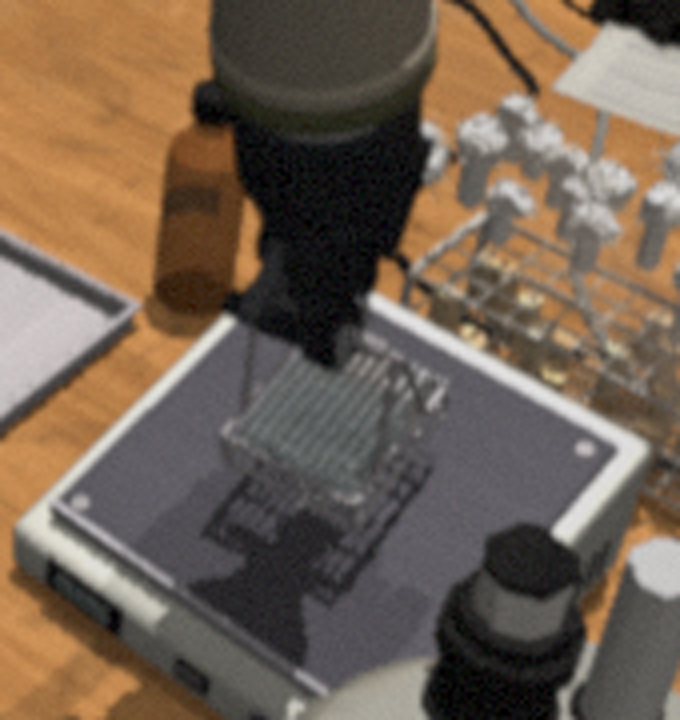

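```bash
python3 - <<'E'
from g import *
sync()
Rd=Rdown(np.pi/2+np.radians(3.0))
p0=np.array([601,31,0.]);p1=np.array([622,288,0.])
for P,R in [(np.array([601,31,250]),Rd),(np.array([611,160,250]),Rd),(np.array([622,288,220]),Rd),(np.array([622,288,130]),Rd)]:
    print(P,rel(P-PZ*R[:,2],R))
E
```

```text
[601  31 250] (array([-0.42,  6.26, -5.32]), array([14.96,  0.99,  0.22]))
[611 160 250] (array([12.41,  7.96, -5.1 ]), array([14.96,  0.99,  0.22]))
[622 288 220] (array([25.18,  8.97, -1.96]), array([14.96,  0.99,  0.22]))
[622 288 130] (array([25.34,  6.64,  6.74]), array([14.96,  0.99,  0.22]))
```

Emit:
{"fn": "move_arm", "kwargs": {
  "rows": [
    [0, [0, 0.6, -1.8], [1, 0, 0]],
    [0, [0, 1.5, -3.8], [3, 0.2, 0]],
    [0, [0, 3.5, -5.3], [8, 0.5, 0]],
    [0, [1, 5.5, -5.3], [12, 0.8, 0.2]],
    [0, [4, 6.8, -5.3], [15, 1, 0.2]],
    [0, [8, 7.4, -5.2], [15, 1, 0.2]],
    [0, [12.5, 8, -5.1], [15, 1, 0.2]],
    [0, [17, 8.3, -4], [15, 1, 0.2]],
    [0, [21, 8.6, -3], [15, 1, 0.2]],
    [0, [24, 8.9, -2.2], [15, 1, 0.2]]
  ]
}}

```text
time_s: 6.25
position: [621.1, 278.1, 374.6]
tcp_rot: [-3.139, 0.0, 1.624]
wrist_force: [0.9, 0.6, -1.5]
gripper_width: 6.5
```

Emit:
{"fn": "move_arm", "kwargs": {
  "rows": [
    [0, [0.8, 0.05, 0.2], [0, 0, 0]],
    [0, [1.2, 0.1, 0.2], [0, 0, 0]],
    [0, [1.2, 0.1, 0.2], [0, 0, 0]],
    [0, [1.2, 0.1, 0.2], [0, 0, 0]]
  ]
}}

```text
time_s: 6.75
position: [622.0, 287.3, 374.6]
tcp_rot: [-3.141, -0.0, 1.622]
wrist_force: [0.4, 0.5, -1.5]
gripper_width: 6.8
```

```bash
python3 - <<'E'
from g import *
from rig import cams
sync();obs()
t=cams.snapshot("top");s=cams.snapshot("scene")
crop(s,240,120,200,180,4,"pics/c4.png")
crop(t,225,130,200,150,4,"pics/a4.png")
E
```

```text
t 6.75 pos [622.  287.3 374.6] cmd [622.  287.3 375.3] roterr [0. 0. 0.] F [ 0.4   0.55 -1.51] w 6.8 q [0.36 0.37 1.26 0.   1.51 0.31] pinch [621.9 287.3 219.9]
```

View pics/c4.png

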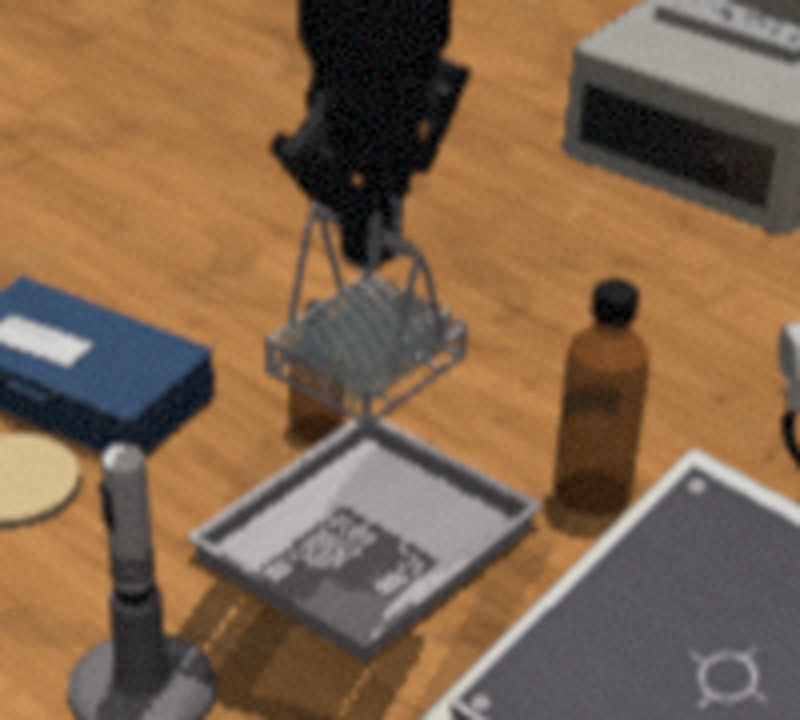

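View pics/a4.png

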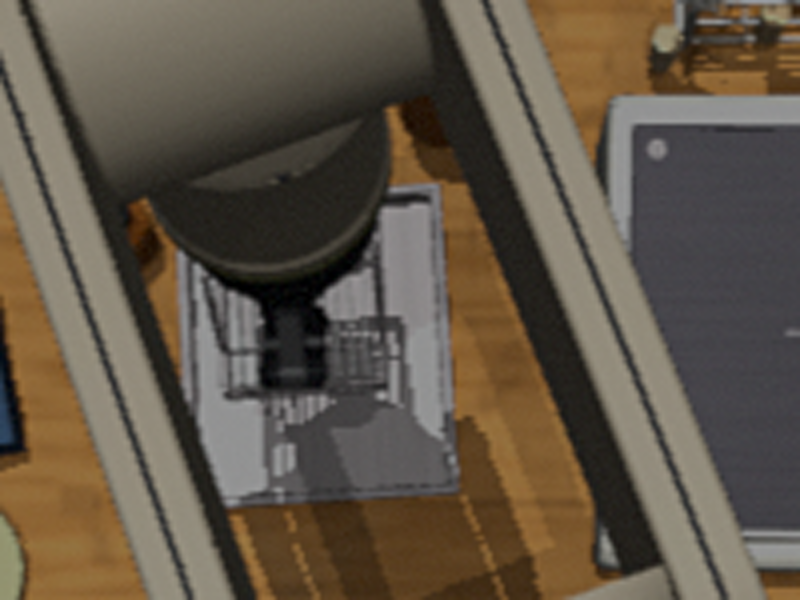

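Emit:
{"fn": "move_arm", "kwargs": {
  "rows": [
    [0, [0, 0, 1], [0, 0, 0]],
    [0, [0, 0, 3.5], [0, 0, 0]],
    [0, [0, 0, 6.5], [0, 0, 0]],
    [0, [0, 0, 9], [0, 0, 0]],
    [0, [0, 0, 11], [0, 0, 0]],
    [0, [0, 0, 12], [0, 0, 0]],
    [0, [0, 0, 12.3], [0, 0, 0]],
    [0, [0, 0, 12.3], [0, 0, 0]]
  ]
}}

```text
time_s: 7.85
position: [621.9, 288.4, 251.9]
tcp_rot: [-3.142, -0.0, 1.623]
wrist_force: [0.6, 0.3, -2.1]
gripper_width: 7.2
```

```bash
python3 - <<'E'
from g import *
from rig import cams
done([0,0,12.3],[0,0,0]);obs()
s=cams.snapshot("scene")
crop(s,260,180,140,110,5,"pics/c5.png")
E
```

```text
t 7.85 pos [621.9 288.4 251.9] cmd [622.  287.3 252.3] roterr [-0.03  0.02 -0.06] F [ 0.65  0.26 -2.05] w 7.2 q [0.36 0.47 1.37 0.   1.31 0.31] pinch [621.9 288.5  97.2]
```

View pics/c5.png

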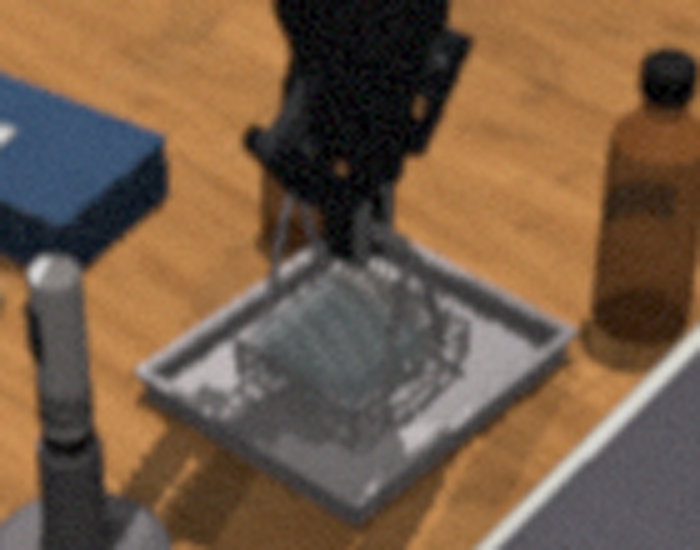

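Emit:
{"fn": "move_arm", "kwargs": {
  "rows": [
    [0, [0, 0, 0.2], [0, 0, 0]],
    [0, [0, 0, 0.4], [0, 0, 0]],
    [0, [0, 0, 0.5], [0, 0, 0]],
    [0, [0, 0, 0.5], [0, 0, 0]]
  ]
}}

```text
time_s: 8.4
position: [621.6, 288.2, 246.0]
tcp_rot: [-3.14, -0.0, 1.623]
wrist_force: [-0.1, 0.5, -2.0]
gripper_width: 6.6
```

Emit:
{"fn": "move_arm", "kwargs": {
  "rows": [
    [0, [0, 0, 0.1], [0, 0, 0]],
    [0, [0, 0, 0.1], [0, 0, 0]]
  ]
}}

```text
time_s: 8.65
position: [621.9, 288.2, 245.6]
tcp_rot: [-3.141, -0.0, 1.623]
wrist_force: [1.1, -0.6, 1.0]
gripper_width: 6.9
```

Emit:
{"fn": "move_arm", "kwargs": {
  "rows": [
    [0, [0, 0, 0.1], [0, 0, 0]],
    [0, [0, 0, 0.1], [0, 0, 0]]
  ]
}}

```text
time_s: 8.9
position: [622.3, 288.2, 245.3]
tcp_rot: [3.14, -0.0, 1.623]
wrist_force: [1.7, -2.3, 5.0]
gripper_width: 6.7
```

Emit:
{"fn": "move_arm", "kwargs": {
  "rows": [
    [2, [0, 0, 0], [0, 0, 0]],
    [3, [0, 0, 0], [0, 0, 0]],
    [6, [0, 0, 0], [0, 0, 0]],
    [6, [0, 0, 0], [0, 0, 0]],
    [6, [0, 0, 0], [0, 0, 0]]
  ]
}}

```text
time_s: 9.52
position: [621.5, 288.3, 243.9]
tcp_rot: [-3.14, -0.0, 1.624]
wrist_force: [-0.3, -0.1, 0.3]
gripper_width: 60.5
```

```bash
python3 - <<'E'
from g import *
from rig import cams
sync();obs()
s=cams.snapshot("scene")
crop(s,260,180,140,110,5,"pics/c6.png")
E
```

```text
t 9.525 pos [621.5 288.3 243.9] cmd [621.5 288.3 244.6] roterr [0. 0. 0.] F [-0.26 -0.12  0.32] w 60.5 q [0.36 0.47 1.38 0.   1.29 0.31] pinch [621.3 288.3  89.2]
```

View pics/c6.png

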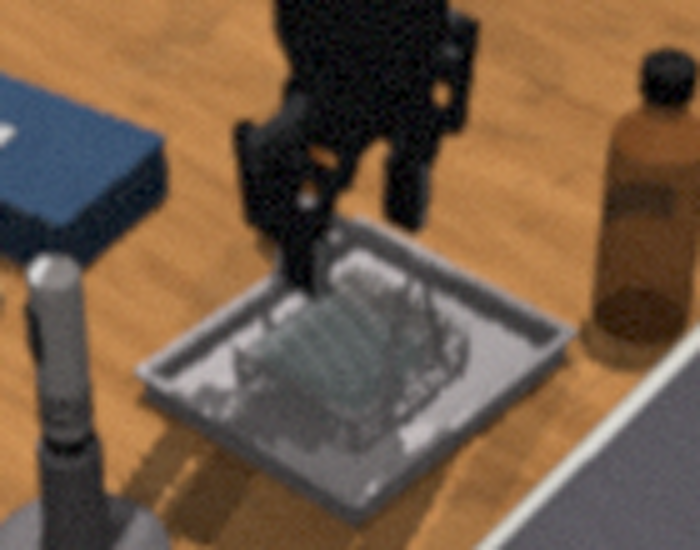

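Emit:
{"fn": "move_arm", "kwargs": {
  "rows": [
    [6, [0, 0, -1], [0, 0, 0]],
    [6, [0, 0, -3], [0, 0, 0]],
    [6, [0, 0, -6], [0, 0, 0]],
    [6, [0, 0, -10], [0, 0, 0]],
    [6, [0, 0, -14], [0, 0, 0]],
    [6, [0, 0, -16], [0, 0, 0]],
    [6, [0, 0, -16], [0, 0, 0]]
  ]
}}

```text
time_s: 10.45
position: [622.2, 288.4, 406.9]
tcp_rot: [3.138, -0.002, 1.624]
wrist_force: [0.0, -0.7, 0.1]
gripper_width: 60.0
```

```bash
python3 - <<'E'
from g import *
from rig import cams
import pickle
done([0,0,-16],[0,0,0]);obs()
t=cams.snapshot("top");s=cams.snapshot("scene");pickle.dump((t,s),open("s1.pkl","wb"))
crop(s,250,190,160,120,5,"pics/c7.png")
crop(s,245,220,60,90,8,"pics/d7.png")
crop(t,275,275,60,55,12,"pics/b7.png")
crop(s,385,255,80,70,9,"pics/r7.png")
E
```

```text
t 10.45 pos [622.2 288.4 406.9] cmd [621.7 288.3 404.6] roterr [-0.26  0.08  0.  ] F [ 0.05 -0.73  0.13] w 60.0 q [0.36 0.36 1.22 0.   1.56 0.31] pinch [622.6 288.7 252.2]
```

View pics/c7.png

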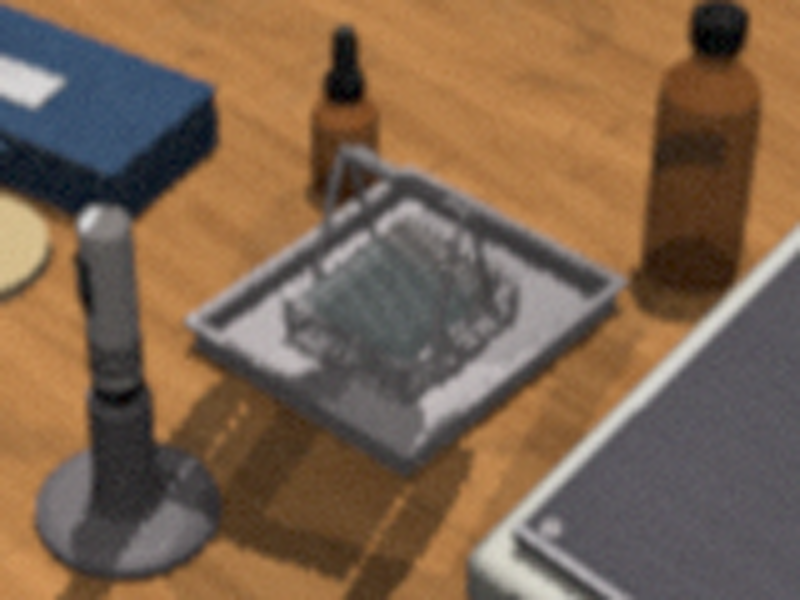

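View pics/d7.png

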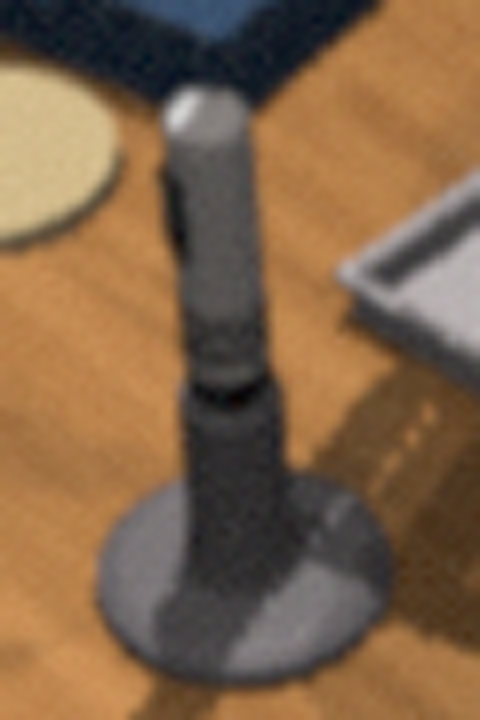

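View pics/b7.png

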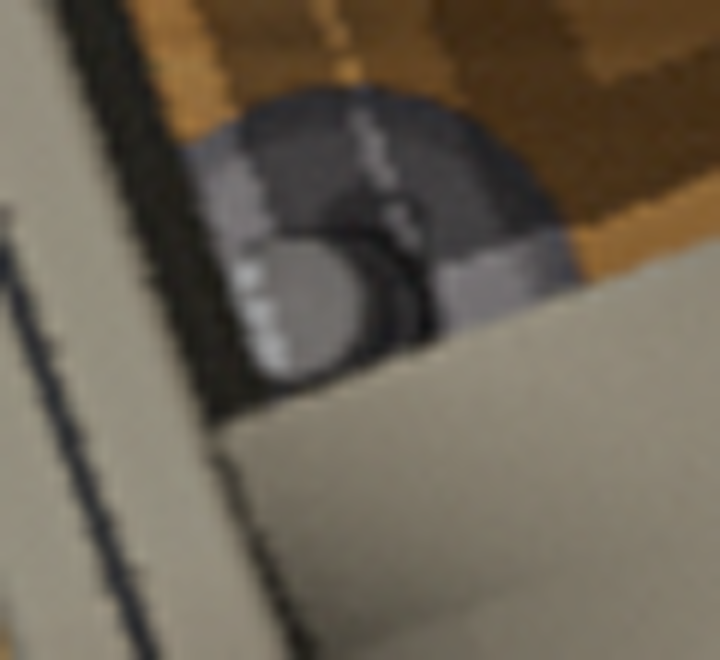

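View pics/r7.png

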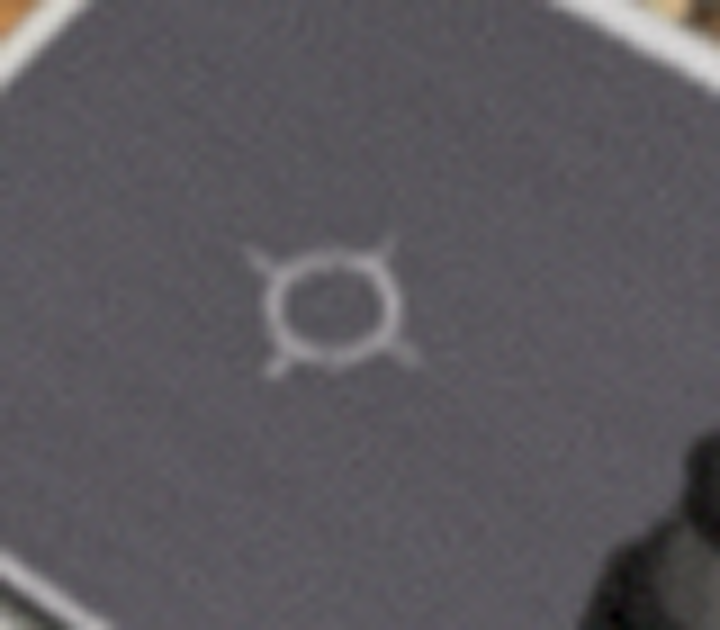

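```bash
python3 - <<'E'
from g import *
import pickle
t,s=pickle.load(open("s0.pkl","rb"))
crop(t,275,275,60,55,12,"pics/b8.png")
t,s=pickle.load(open("s1.pkl","rb"))
print("ring",atz(s,(421.56,288.56),71),proj(s,c))
def ther(x,y):
    return proj(s,[x,y,166]),proj(s,[x,y,72]),proj(s,[x,y,0])
print(ther(448,288))
sync()
for z in(260,215):
    R=Rdown(3*np.pi/4);P=np.array([448,288,z]);print(rel(P-PZ*R[:,2],R))
E
```

```text
ring [619.24066138  36.02858651  71.        ] [[422.15900681 288.64040324]]
(array([[271.08358908, 233.67864437]]), array([[274.06490484, 268.82253211]]), array([[276.12199924, 293.07165584]]))
(array([  0.9 , -17.34,  -1.09]), array([-1.700e-01, -4.000e-02, -4.199e+01]))
(array([  0.9 , -17.32,   3.41]), array([-1.700e-01, -4.000e-02, -4.199e+01]))
```

View pics/b8.png

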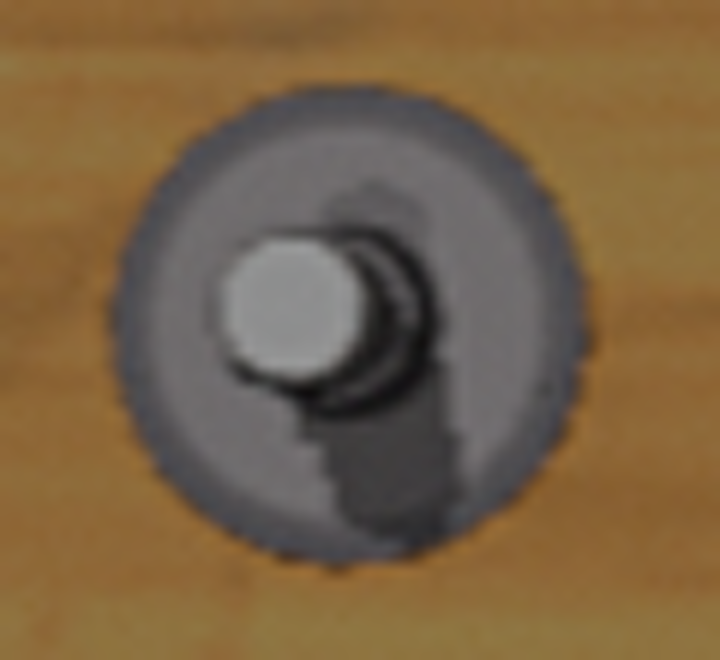

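Emit:
{"fn": "move_arm", "kwargs": {
  "rows": [
    [6, [0.2, -3, -0.5], [0, 0, -8]],
    [6, [0.4, -7, -0.5], [0, 0, -17]],
    [6, [0.6, -11, 0], [0, 0, -26]],
    [6, [0.8, -14.5, 1], [0, 0, -35]],
    [6, [0.9, -17, 2], [-0.2, 0, -42]],
    [6, [0.9, -17.3, 2.5], [-0.2, 0, -42]],
    [6, [0.9, -17.3, 2.5], [-0.2, 0, -42]],
    [6, [0.9, -17.3, 2.5], [-0.2, 0, -42]]
  ]
}}

```text
time_s: 11.55
position: [449.3, 288.1, 379.2]
tcp_rot: [3.139, 0.0, 2.354]
wrist_force: [0.8, -0.3, -0.2]
gripper_width: 60.0
```

```bash
python3 - <<'E'
from g import *
from rig import cams
sync();o=obs();print(o["tcp_rot"])
t=cams.snapshot("top");s=cams.snapshot("scene")
crop(s,200,150,150,150,5,"pics/c9.png")
R=Rdown(3*np.pi/4)
for z in (170,127):
  P=np.array([448,288,z]);print(rel(P-PZ*R[:,2],R))
E
```

```text
t 11.55 pos [449.3 288.1 379.2] cmd [449.3 288.1 379.9] roterr [0. 0. 0.] F [ 0.84 -0.31 -0.19] w 60.0 q [ 0.47 -0.04  1.71  0.    1.47 -0.31] pinch [449.6 288.2 224.5]
[3.13936835e+00 4.34516232e-04 2.35449004e+00]
(array([ 0.09, -0.11,  5.52]), array([ 0.13,  0.03, -0.1 ]))
(array([ 0.1 , -0.12,  9.82]), array([ 0.13,  0.03, -0.1 ]))
```

View pics/c9.png

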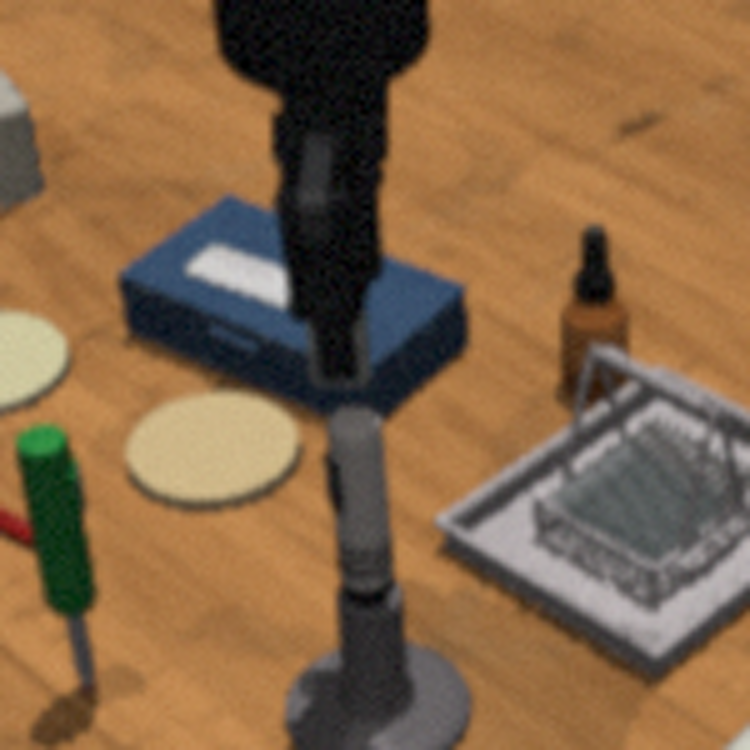

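Emit:
{"fn": "move_arm", "kwargs": {
  "rows": [
    [6, [0.1, -0.1, 2], [0.1, 0, 0]],
    [6, [0.1, -0.1, 4.5], [0.1, 0, 0]],
    [6, [0.1, -0.1, 7], [0.1, 0, 0]],
    [6, [0.1, -0.1, 9], [0.1, 0, 0]],
    [6, [0.1, -0.1, 9.8], [0.1, 0, 0]],
    [6, [0.1, -0.1, 9.8], [0.1, 0, 0]],
    [6, [0.1, -0.1, 9.8], [0.1, 0, 0]]
  ]
}}

```text
time_s: 12.52
position: [447.7, 288.4, 282.1]
tcp_rot: [3.14, 0.001, 2.356]
wrist_force: [0.2, 0.2, 0.1]
gripper_width: 60.2
```

```bash
python3 - <<'E'
from g import *
from rig import cams
sync();o=obs();print(o["tcp_rot"])
t=cams.snapshot("top");s=cams.snapshot("scene")
crop(s,200,150,150,150,5,"pics/c10.png")
R=Rdown(3*np.pi/4)
P=np.array([448,288,127]);print(rel(P-PZ*R[:,2],R))
E
```

```text
t 12.525 pos [447.7 288.4 282.1] cmd [447.7 288.4 282.8] roterr [0. 0. 0.] F [0.22 0.21 0.11] w 60.2 q [ 0.48  0.04  1.81 -0.    1.29 -0.31] pinch [447.9 288.6 127.4]
[3.13971033e+00 7.23963892e-04 2.35636386e+00]
(array([-0.05, -0.01,  0.11]), array([0.11, 0.04, 0.01]))
```

View pics/c10.png

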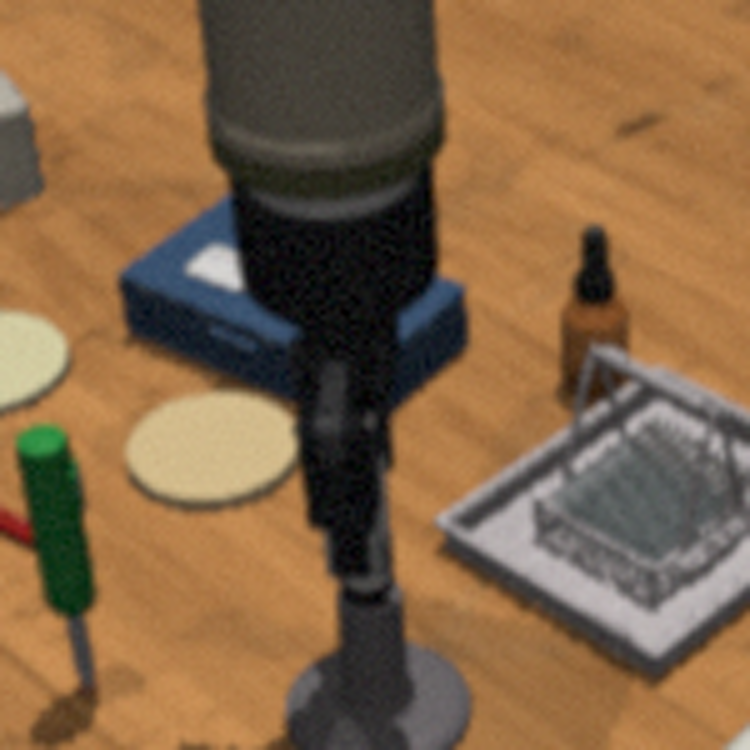

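Emit:
{"fn": "move_arm", "kwargs": {
  "rows": [
    [0, [0, 0, 0], [0, 0, 0]],
    [0, [0, 0, 0], [0, 0, 0]],
    [0, [0, 0, 0], [0, 0, 0]],
    [0, [0, 0, 0], [0, 0, 0]],
    [0, [0, 0, 0], [0, 0, 0]],
    [0, [0, 0, 0], [0, 0, 0]]
  ],
  "newtons": 50
}}

```text
time_s: 13.38
position: [447.5, 288.5, 281.6]
tcp_rot: [3.14, 0.0, 2.356]
wrist_force: [2.7, 2.8, 1.4]
gripper_width: 21.6
```

Emit:
{"fn": "move_arm", "kwargs": {
  "rows": [
    [0, [0, 0, -0.5], [0, 0, 0]],
    [0, [0, 0, -2], [0, 0, 0]],
    [0, [0, 0, -4], [0, 0, 0]],
    [0, [0, 0, -6.5], [0, 0, 0]],
    [0, [0, 0, -9], [0, 0, 0]],
    [0, [0, 0, -11], [0, 0, 0]],
    [0, [0, 0, -12], [0, 0, 0]],
    [0, [0, 0, -12], [0, 0, 0]],
    [0, [0, 0, -12], [0, 0, 0]]
  ]
}}

```text
time_s: 14.5
position: [447.0, 288.1, 400.0]
tcp_rot: [-3.14, -0.0, 2.357]
wrist_force: [0.1, 0.5, -0.9]
gripper_width: 21.6
```

```bash
python3 - <<'E'
from g import *
from rig import cams
import pickle
sync();o=obs();print(o["tcp_rot"])
t=cams.snapshot("top");s=cams.snapshot("scene");pickle.dump((t,s),open("s2.pkl","wb"))
crop(s,200,130,150,150,5,"pics/c11.png")
R=Rn.from_euler('xyz',o["tcp_rot"]).as_matrix();p=o["position"]
print("tip pred px",(proj(s,p+R[:,2]*(PZ+107))[0]-[200,130])*5,"handle bottom",(proj(s,p+R[:,2]*(PZ+55))[0]-[200,130])*5)
E
```

```text
t 14.5 pos [447.  288.1 400. ] cmd [447.  288.1 400.7] roterr [0. 0. 0.] F [ 0.06  0.54 -0.89] w 21.6 q [ 0.48 -0.05  1.68 -0.    1.51 -0.31] pinch [446.8 288.  245.3]
[-3.14034918e+00 -2.61252707e-04  2.35651867e+00]
tip pred px [357.55083107 573.87131141] handle bottom [348.76323505 470.67198584]
```

View pics/c11.png

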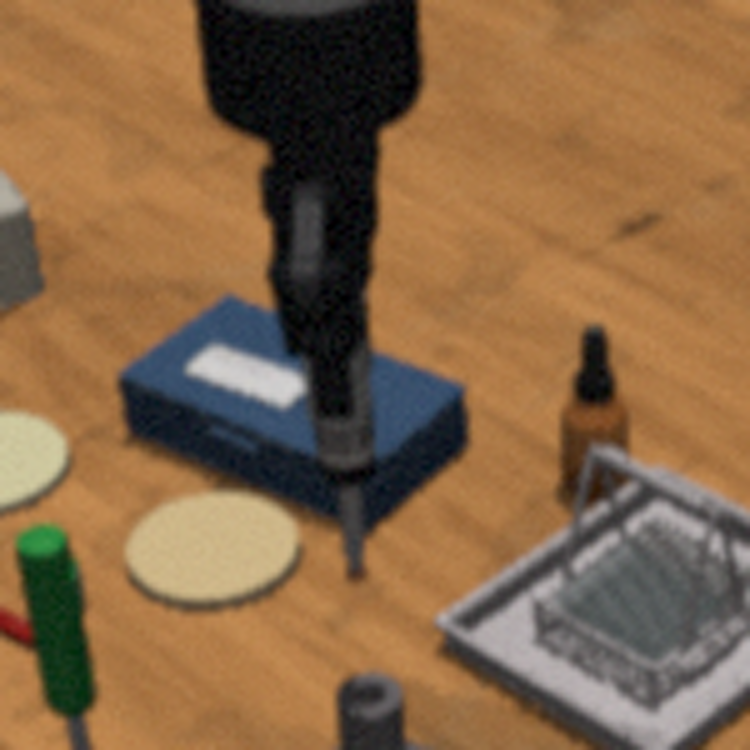

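```bash
cat >> g.py <<'E'
spot=np.array([619.6,35.5,71.])
E
python3 - <<'E'
from g import *
for h in(60,20):print(rel(spot+n*(PZ+107+h),Rg))
print(spot+n*(PZ+107+60))
E
```

```text
(array([-24.11, -11.48,   1.91]), array([-13.99,  -6.43,  41.53]))
(array([-24.85, -10.75,   5.77]), array([-13.99,  -6.43,  41.53]))
[536.34410948  36.51577226 381.73833832]
```

Emit:
{"fn": "move_arm", "kwargs": {
  "rows": [
    [0, [-1.5, -0.7, 0], [-0.9, -0.4, 2.6]],
    [0, [-4.5, -2.1, 0.2], [-2.6, -1.2, 7.8]],
    [0, [-8.5, -4, 0.5], [-4.9, -2.3, 14.6]],
    [0, [-12.5, -6, 0.8], [-7.3, -3.3, 21.5]],
    [0, [-16.5, -7.9, 1.2], [-9.6, -4.4, 28.4]],
    [0, [-20, -9.5, 1.5], [-11.6, -5.3, 34.4]],
    [0, [-22.8, -10.8, 1.8], [-13.2, -6.1, 39.2]],
    [0, [-24.1, -11.5, 1.9], [-14, -6.4, 41.5]],
    [0, [-24.1, -11.5, 1.9], [-14, -6.4, 41.5]],
    [0, [-24.1, -11.5, 1.9], [-14, -6.4, 41.5]]
  ]
}}

```text
time_s: 15.85
position: [536.2, 37.2, 382.3]
tcp_rot: [2.879, 0.016, 1.627]
wrist_force: [0.1, 1.1, -0.4]
gripper_width: 21.9
```

```bash
cat > look.py <<'E'
from g import *
from rig import cams
import pickle,sys
sync();o=obs();
t=cams.snapshot("top");s=cams.snapshot("scene")
crop(s,365,190,120,130,6,f"pics/p{sys.argv[1]}.png")
crop(t,400,160,90,90,8,f"pics/q{sys.argv[1]}.png")
R=Rn.from_euler('xyz',o["tcp_rot"]).as_matrix();p=o["position"]
tip=p+R[:,2]*(PZ+107)
print("tilt err deg",np.degrees(np.arccos(-R[:,2]@n)).round(2),"tip in plate",(Rpl.T@(tip-spot)).round(1),"F.n",o["wrist_force"]@n)
print("tip px",(proj(s,tip)[0]-[365,190]+.42)*6,"spot px",(proj(s,spot)[0]-[365,190]+.42)*6,"drop px",(proj(s,tip-n*((tip-spot)@n))[0]-[365,190]+.42)*6)
for h in map(float,sys.argv[2:]):print(h,rel(spot+n*(PZ+107+h),Rg))
E
python3 look.py 1 20 0
```

```text
t 15.85 pos [536.2  37.2 382.3] cmd [536.2  37.2 383. ] roterr [0. 0. 0.] F [ 0.1   1.09 -0.39] w 21.9 q [-0.03 -0.16  1.83  0.01  1.21 -0.09] pinch [576.4  37.  232.9]
tilt err deg 0.14 tip in plate [ 0.3  1.2 60.6] F.n -0.39505415132389304
tip px [335.52604704 485.02411849] spot px [343.82687087 594.13574486] drop px [341.43516879 591.73615636]
20.0 (array([-0.07, -0.03,  4.13]), array([ 0.08, -0.11,  0.08]))
0.0 (array([-0.08, -0.03,  6.13]), array([ 0.08, -0.11,  0.08]))
```

View pics/p1.png

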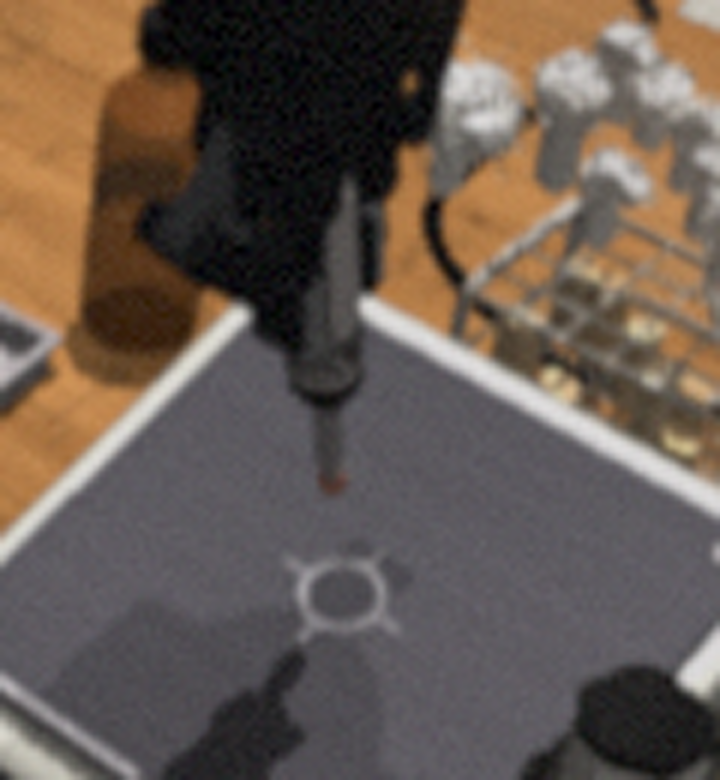

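Emit:
{"fn": "move_arm", "kwargs": {
  "rows": [
    [0, [0, 0, 1], [0, 0, 0]],
    [0, [-0.1, 0, 2.5], [0, -0.1, 0.1]],
    [0, [-0.1, 0, 4], [0, -0.1, 0.1]],
    [0, [-0.1, 0, 5], [0, -0.1, 0.1]],
    [0, [-0.1, 0, 5.2], [0, -0.1, 0.1]],
    [0, [-0.1, 0, 5.2], [0, -0.1, 0.1]]
  ]
}}

```text
time_s: 16.7
position: [550.1, 35.4, 332.1]
tcp_rot: [2.879, 0.018, 1.624]
wrist_force: [0.6, -0.2, -0.6]
gripper_width: 22.0
```

```bash
python3 look.py 2 2 0
```

```text
t 16.7 pos [550.1  35.4 332.1] cmd [550.1  35.4 332.8] roterr [0. 0. 0.] F [ 0.61 -0.23 -0.65] w 22.0 q [-0.03 -0.09  1.85  0.    1.11 -0.09] pinch [590.3  34.9 182.7]
tilt err deg 0.1 tip in plate [ 0.8 -1.   8.5] F.n -0.7816858695239813
tip px [347.09270756 579.70472   ] spot px [343.82687087 594.13574486] drop px [347.84280976 593.99912424]
2.0 (array([ 0.1 , -0.05,  0.71]), array([ 0.09,  0.02, -0.09]))
0.0 (array([ 0.1 , -0.05,  0.91]), array([ 0.09,  0.02, -0.09]))
```

View pics/p2.png

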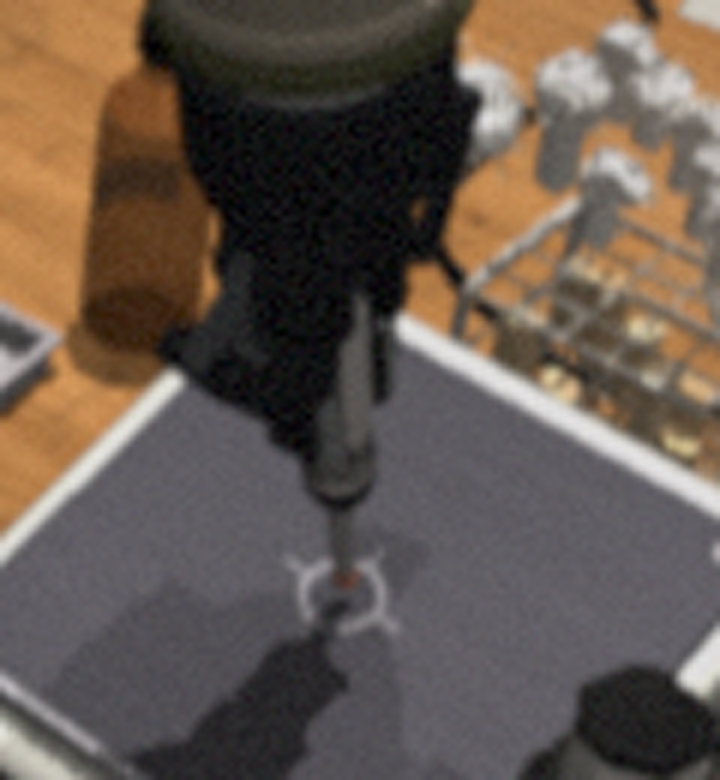

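Emit:
{"fn": "move_arm", "kwargs": {
  "rows": [
    [0, [0.1, -0.05, 0.3], [0.1, 0, -0.1]],
    [0, [0.1, -0.05, 0.6], [0.1, 0, -0.1]],
    [0, [0.1, -0.05, 0.8], [0.1, 0, -0.1]],
    [0, [0.1, -0.05, 0.8], [0.1, 0, -0.1]]
  ]
}}

```text
time_s: 17.3
position: [551.5, 36.4, 323.9]
tcp_rot: [2.881, 0.018, 1.625]
wrist_force: [-0.8, 0.2, -1.0]
gripper_width: 22.2
```

```bash
python3 look.py 3 0
```

```text
t 17.3 pos [551.5  36.4 323.9] cmd [551.5  36.4 324.6] roterr [0. 0. 0.] F [-0.76  0.16 -0.95] w 22.2 q [-0.03 -0.07  1.86  0.    1.1  -0.09] pinch [591.4  35.9 174.4]
tilt err deg 0.04 tip in plate [-0.5 -0.   0.2] F.n -0.721772088304253
tip px [342.94489059 594.81743486] spot px [343.82687087 594.13574486] drop px [342.96430824 595.17205466]
0.0 (array([-0.01,  0.02,  0.09]), array([-0.03,  0.02,  0.01]))
```

View pics/p3.png

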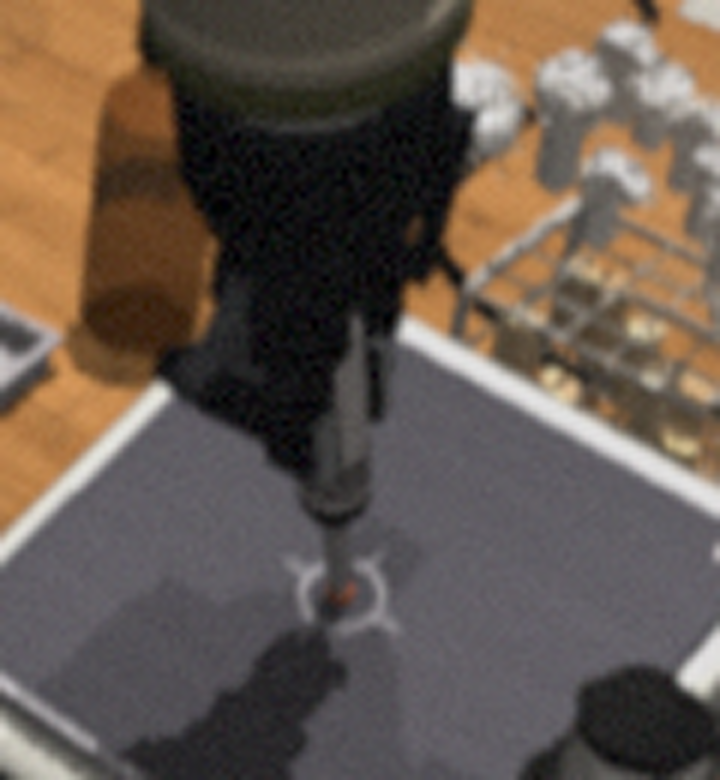

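Emit:
{"fn": "move_arm", "kwargs": {
  "rows": [
    [0, [0, 0, 0.1], [0, 0, 0]],
    [0, [0, 0, 0.2], [0, 0, 0]],
    [0, [0, 0, 0.2], [0, 0, 0]]
  ]
}}

```text
time_s: 17.77
position: [552.1, 36.4, 322.4]
tcp_rot: [2.88, 0.018, 1.625]
wrist_force: [-0.4, 0.3, 0.6]
gripper_width: 21.7
```

```bash
cat > ob.py <<'E'
from g import *
from rig import env
o=env.get_obs();R=Rn.from_euler('xyz',o["tcp_rot"]).as_matrix()
print(o["time_s"],"tip in plate",(Rpl.T@(o["position"]+R[:,2]*(PZ+107)-spot)).round(2),"Fplate",(Rpl.T@o["wrist_force"]).round(2),"tilt",np.degrees(np.arccos(-R[:,2]@n)).round(2),"torque",o["torque"].round(3))
E
python3 ob.py
```

```text
17.775 tip in plate [ 0.02 -0.04 -1.36] Fplate [-0.22  0.25  0.69] tilt 0.03 torque [0.021 0.184 0.009]
```

Emit:
{"fn": "move_arm", "kwargs": {
  "rows": [
    [0, [0, 0, 0.1], [0, 0, 0]],
    [0, [0, 0, 0.2], [0, 0, 0]],
    [0, [0, 0, 0.2], [0, 0, 0]]
  ]
}}

```text
time_s: 18.15
position: [552.7, 36.4, 320.5]
tcp_rot: [2.88, 0.018, 1.625]
wrist_force: [0.4, 0.5, 1.6]
gripper_width: 21.7
```

```bash
python3 ob.py
```

```text
18.15 tip in plate [ 0.04 -0.04 -3.36] Fplate [0.78 0.49 1.48] tilt 0.03 torque [-0.001  0.15   0.001]
```

Emit:
{"fn": "move_arm", "kwargs": {
  "rows": [
    [0, [0, 0, 0.1], [0, 0, 0]],
    [0, [0, 0, 0.2], [0, 0, 0]],
    [0, [0, 0, 0.2], [0, 0, 0]],
    [0, [0, 0, 0.2], [0, 0, 0]]
  ]
}}

```text
time_s: 18.65
position: [553.2, 36.4, 318.6]
tcp_rot: [2.88, 0.018, 1.625]
wrist_force: [-0.6, 0.2, 3.2]
gripper_width: 22.0
```

```bash
python3 ob.py
```

```text
18.65 tip in plate [ 0.03 -0.04 -5.32] Fplate [0.23 0.23 3.21] tilt 0.03 torque [0.036 0.123 0.021]
```

Emit:
{"fn": "move_arm", "kwargs": {
  "rows": [
    [0, [0, 0, 0], [0, 0, 0]]
  ]
}}

```text
time_s: 18.77
position: [553.2, 36.4, 318.6]
tcp_rot: [2.88, 0.018, 1.625]
wrist_force: [-0.6, 0.7, 3.4]
gripper_width: 22.3
```

```bash
python3 ob.py
```

```text
18.775 tip in plate [-0.02 -0.04 -5.37] Fplate [0.27 0.74 3.4 ] tilt 0.03 torque [-0.023  0.065 -0.004]
```

Emit:
{"fn": "move_arm", "kwargs": {
  "rows": [
    [0, [0, 0, 0], [0, 0, 0]]
  ]
}}

```text
time_s: 18.9
position: [553.2, 36.4, 318.6]
tcp_rot: [2.88, 0.018, 1.625]
wrist_force: [-0.6, 1.5, 4.2]
gripper_width: 21.5
```

```bash
python3 ob.py; python3 look.py 4
```

```text
18.9 tip in plate [ 0.04 -0.05 -5.37] Fplate [0.49 1.47 4.2 ] tilt 0.03 torque [ 0.052  0.016 -0.022]
t 18.9 pos [553.2  36.4 318.6] cmd [553.2  36.4 319.3] roterr [0. 0. 0.] F [-0.6   1.48  4.18] w 21.5 q [-0.03 -0.06  1.86  0.    1.08 -0.09] pinch [593.3  35.8 169.2]
tilt err deg 0.03 tip in plate [ 0.  -0.1 -5.4] F.n 4.198536916006581
tip px [344.50573645 603.1136107 ] spot px [343.82687087 594.13574486] drop px [344.01906532 594.14162584]
```

View pics/p4.png

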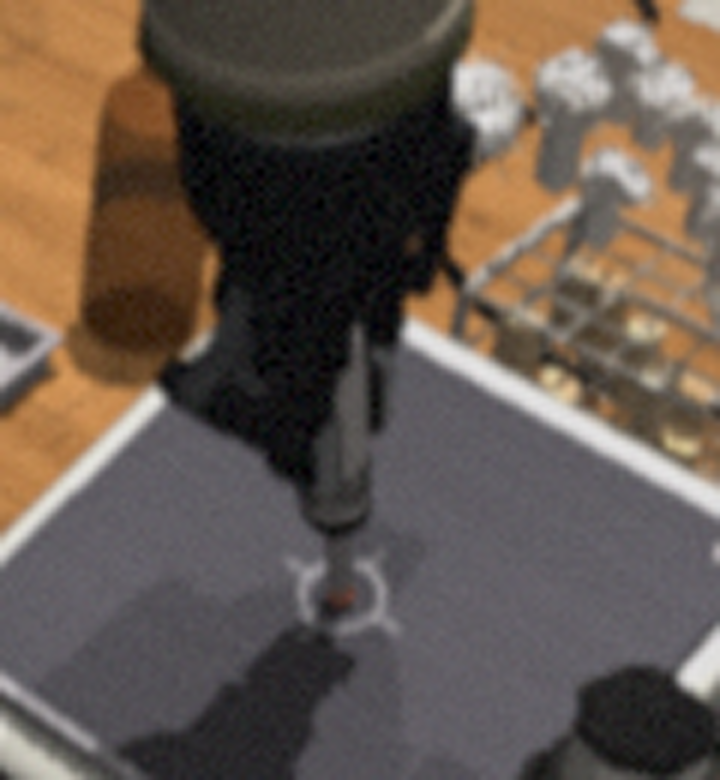

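```bash
python3 - <<'E'
from g import *
from rig import env,cams
f=[];q=[]
for i in range(12):
    s=cams.snapshot("scene");o=env.get_obs();f.append(Rpl.T@o["wrist_force"]);q.append(o["position"])
f=np.array(f);print(f.mean(0),f.std(0)/np.sqrt(12),np.ptp(q,0),o["time_s"])
cv2.imwrite("pics/full.png",s["img"])
E
```

```text
[0.59075853 0.27194613 3.82606092] [0.15662343 0.14244314 0.14429225] [0.05515503 0.03291404 0.11658905] 19.6
```

View pics/full.png

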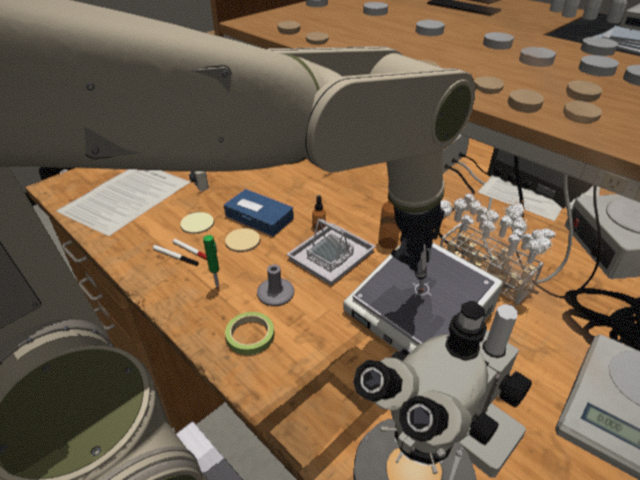

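```bash
python3 -c "
from rig import env
print(env.finish_job())"; python3 ob.py
```

```text
the job is handed in; nothing more can be done
None
the job is handed in; nothing more can be done
```

The job is done and handed in at 19.6 s. The rack is in the tray and the arm is still holding the thermometer on the check ring.

- **Rack:** I lifted it off the plate by its bar, set it down in the steel tray and let it go. The last picture shows it standing upright there.
- **Thermometer tip:** I drew it straight up out of its stand. By the arm's readings the tip is within about 0.2 mm of my ring centre, and in the picture it sits inside the ring. The ring's position itself is good to about 1–2 mm.
- **Squareness:** The tool reads 0.03° from square to the plate, measured against the 15° slope given and the dryer direction I fitted from the pictures.
- **Spring:** The average push was 3.8 N on the wrist sensor, or about 4.4 N at the tip once I allow for the thermometer's own weight. That puts the spring tip about 4.9 mm in. The position reading gives about 5.4 mm, so the two differ slightly but both are close to half-way.
- **Stillness:** The arm held within about 0.1 mm over the last 0.6 s.
- **Bottles and dishes:** They look undisturbed in the last picture, except that the arm partly hides the amber bottle there. It looked in place in the earlier views.

The check I tried to run after hand-in was refused, so I have no readings from the final second. No other check failed.

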